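# Pull the yellow V-die segment from the clip strip and close up the row in the setting rail

### The job

Make up the row of yellow V-die segments: pull the yellow-marked segment straight up out of the sprung clip strip, leaving the red and blue ones clipped in, and stand it upright on the green mat. Take it again by its two ends, lower it upright into the setting rail behind the two yellow segments there, let it go and push it along the channel until all three stand tight together against the end stop. Never drop it or tip it over, and leave the other things on the bench alone.

Things in the scene. Friction and masses are not known exactly. Their poses are not given: they have to be found in the camera images.
- target_center (a point): Yellow-marked V-die segment, a steel block 42 mm long (x), 28 mm thick (y), 52 mm high (z, up), 0.3 to 0.6 kg, a 12 mm V along its top between two yellow flats. This point is its centre, 26 mm above its foot; a half turn looks the same. The ends have a 2.5 mm deep groove, 17 to 29 mm above the foot, else flat; long side faces flat. It starts in one of three strip pockets.
- red_seg_center (a point): The same kind of segment marked red, in another pocket of the strip, stays there; point and axes as for target_center.
- blue_seg_center (a point): The same kind of segment marked blue, in another pocket of the strip, stays there; point and axes as for target_center.
- strip: Clip strip: blue steel channel 290 mm long (x) by 76 mm, fixed; origin at the centre of its underside. Pockets on its centre line at x = -105, -35, 35 mm hold one segment each, length across the strip; 105 mm is empty. The floor is 6 mm up: a seated segment's centre is 32 mm, its top 58 mm above the bench. Neighbours leave 42 mm between them; ribs beside the foot rise to 14 mm.
- strip_empty (a point): The empty pocket: point on the strip's floor. At both ends of each pocket a steel leaf with a bead snaps into the segment's end groove; blue tabs 14 mm off, 56 mm high, bar the ends, so take a segment by its side faces, fingers closing along the strip's x. It comes straight up against 10 to 20 N, weight included, most at 5 mm, and is clear when lifted 55 mm.
- mat: Green bench mat 170 mm (its x axis) by 150 mm, 3 mm thick, fixed; origin at the centre of its underside.
- rail: Setting rail, fixed, 300 mm long (x); origin at the centre of its underside. Open-topped channel 32 mm wide (y = -16 to 16 mm), floor 8 mm up, open at the -x end. At +y a low lip, its top 22 mm up and leaning out; at -y a fence 82 mm high close to the segments bars their side faces, so hold a segment there by its ends, fingers closing along x. At +x a stop 42 mm high, face at x = 137 mm.
- rail_home (a point): Where the yellow segment's centre comes when the row is tight: rail x = 32 mm, y = 0 (up to 2 mm of play), 34 mm above the bench; same axes as the rail. The other two are then centred at rail x = 74 and 116 mm.
- row_a_center (a point): Yellow segment already in the rail next to the stop, loose, length along the rail, up to 3 mm short of the stop; size, point and axes as target_center.
- row_b_center (a point): Second yellow segment in the rail, loose, up to 8 mm behind the first; size, point and axes as target_center.
- tape_measure: Bystander: yellow and black tape measure, 72 x 42 x 64 mm; origin under its centre.
- rivet_jar: Bystander: jar with a red lid, 60 mm across, 75 mm high; origin under its centre.
- oil_bottle: Bystander: white oil bottle, 56 mm across, 150 mm high; origin under its centre.
- hammer: Bystander: hammer 260 mm long, lying, head towards its +x; origin under the middle of its length.
- wrench: Bystander: steel wrench 180 mm long, lying along its x axis; origin under its middle.
- snips: Bystander: red-handled sheet-metal snips about 210 mm long, lying along its x axis, 20 mm high; origin near its pivot.

How it is judged (in metres and radians):
On the way, in this order (a step that is already met when the one before it is completed fails the run):
1. the yellow segment has been pulled clear of the clip strip (z of target_center in the frame of strip above 0.085 m), for 0.1 s.
2. the yellow segment stands upright on the green mat, let go (x of target_center in the frame of mat between -0.085 and 0.085 m and y of target_center in the frame of mat between -0.075 and 0.075 m and height (world z) of target_center below 0.032 m and angle between target_center's own z axis and vertical below 0.1 rad and contact force between the fingers and target below 0.1 N), for 0.2 s.
At the end, for the whole second after the job is handed in: The yellow segment stands upright (0.06 rad) and square (0.12 rad) on the rail's floor behind the other two, all pushed up to the stop: its centre within 4 mm of its place in a tight row, the others within 3 and 2 mm; red and blue still down in their clips; all let go and at rest (x of target_center in the frame of rail between 0.028 and 0.036 m and y of target_center in the frame of rail between -0.005 and 0.005 m and height (world z) of each of target_center, row_a_center, row_b_center below 0.037 m and angle between each of target_center, row_a_center, row_b_center's own z axis and vertical below 0.06 rad and angle between the x axis of target_center and the x axis of rail, either way round below 0.12 rad and x of row_b_center in the frame of rail between 0.071 and 0.078 m and x of row_a_center in the frame of rail above 0.114 m and z of each of red_seg_center, blue_seg_center in the frame of strip below 0.036 m and linear speed of target below 0.01 m/s); the robot touches nothing.
It fails at once if the red or the blue segment was pulled or knocked out of place (more than 8 mm) (distance of any of red_seg_center, blue_seg_center from where it was at the start of the episode above 0.008 m).
It fails at once if the yellow segment was dropped (fell free of the fingers faster than 0.45 m/s, a fall of 10 mm) (contact force between anything else and target below 0.1 N and linear speed of target above 0.45 m/s).
It fails at once if a yellow segment was tipped over (more than 0.6 rad) (angle between any of target_center, row_a_center, row_b_center's own z axis and vertical above 0.6 rad).
It fails at once if another thing on the bench was shifted by more than 25 mm (distance of any of tape_measure, rivet_jar, oil_bottle, hammer, wrench, snips from where it was at the start of the episode above 0.025 m).
It also fails if it takes over 58 s, if anything falls off the work surface, if the arm or the gripper's body presses on something with over 40 N, if the wrist force passes 120 N, or if a joint passes its speed limit or range.

### The arm

A 6-joint arm with a two-finger parallel gripper is mounted at the origin on the work surface. World frame = base frame: x ahead of the robot, y to its left, z up, the work surface at z = 0. Lengths are in m, angles in degrees, forces in N, time in s.
With the tool pointing down it reaches from about 0.25 to 0.775 m from the base axis. Payload 4 kg.
Tool frame: the origin (TCP) lies midway between the tips of the shut fingers; the grasp point (between the pads) lies 19 mm behind it; z points along the fingers, y is the line along which they close (so a half turn about z gives the same grasp; the last joint's range is limited). The gripper opens to 85 mm and grips with 20 to 120 N. Pads are 22 mm wide; open, the fingers measure 114 mm over their backs; the gripper's body (76 mm by 85 mm) begins 54 mm behind the grasp point. The pads swing forward as they close: fully open they stand 13 mm farther back than shut.
Start: joints at [57.748, 4.996, 78.535, -0, 96.463, -5.907], TCP at [0.244, 0.493, 0.231] pointing down, gripper open.
Joint ranges: [-177.83, 177.83], [-43.37, 116.18], [15.69, 146.23], [-61.86, 241.86], [9.47, 152.12], [-147.06, 147.06]. Speed limits (degrees/s): [159.86, 159.86, 180, 180, 180, 180].

### API

Orientations are given as [roll, pitch, yaw] about the fixed x, y, z axes, in that order (R = Rz(yaw) Ry(pitch) Rx(roll)).
In Python, from workcell import robot, cams, order gives the robot as it stands.
- The arm moves only by the tool send_rows, never from a script. Its argument "plan" is a list of rows, each a list of 6 numbers: the shift along the tool's x, y, z in mm, then the turn, a rotation vector about the tool's x, y, z in degrees. A call has 1 to 20 rows; each row shifts and turns the commanded pose from where the row before left it, along the tool's axes as they then stand; what a row does not reach is not made up. A row lasts 1/10 s, in which the tool goes at most 50 mm and 8.59 degrees, less where a joint would pass 70% of its speed; a pose out of reach is approached as far as the arm can. A call is refused whole if a number of a shift passes 50 or a number of a turn 8.59, either way. A call with a gripper value outside its range is refused whole. "hand" is the finger opening in mm, from 0 to 85.4, set as the call begins (left out, the last holds). The fingers move at their own pace and stop on an object; "grip_force" is the grip in N (left out, the last holds). Time passes only in rows, so rows that do not move let the fingers close. It gives the time, the measured TCP pose, the force, the opening and the grip force at its end, in the units of the state.
- robot.read_state(): the state, without advancing time (a new reading comes with each control period).
- cams.snapshot(name): name is "side" or "top"; returns a dict with "image" (400x640x3 uint8, red, green, blue), "range_z" (400x640 float32, m along the optical axis (not along the pixel's ray), 0 where there is no reading), "camera_matrix" (3x3 intrinsics, pixels), "k1" (the pictures are not rectified: a ray, as slopes to the right and down, at radius r is drawn at 1 + k1 r^2 times it, then the intrinsics apply), "view" (4x4, takes a point from world to camera coordinates). Camera axes: x right, y down, z forward; pixel columns grow to the right and rows downward; lengths in m; the calibration is good to about 2 mm. A picture is of the moment at which its call begins.
- order.close_job(): hands the job in; it is judged then, once.
The state is a dict: "time": time; "joints": joint angles; "dq": joint speeds; "tau": joint torques, N m; "eef_pos": TCP position; "tcp_rot": TCP orientation; "ft_force": force on the tool from outside, world axes, zero at the start; "torque": the same for the moment, N m; "grip_width": finger opening in m; "gripper_force": force on a finger pad.
Only numpy, scipy, OpenCV 4.12 (cv2) and the standard library are available. Lean on these libraries where they do the work, as an engineer would, in place of code of your own. Each camera call takes 0.05 s, during which the arm holds its last target. There are 200 camera calls.

## Working session

There is one attempt and no reset: what is moved stays moved. The work goes in short steps, Python scripts to look and compute and a tool call to move; the robot and the scene stay as the last step left them, time stands still between calls to the robot, and variables do not carry over. Pictures are saved under pics/ and viewed, at most 10 in all, crops included, and the job is handed in when it is done.

Besides the shell and the picture viewer there is one more tool, called after ">>>" by a JSON object that holds its "method" and its "body", one argument or row to a line. send_rows: Moves the arm, as the interface text tells. Its arguments: {"type":"object","properties":{"plan":{"type":"array"},"hand":{"type":"number"},"grip_force":{"type":"number"}},"required":["plan"]}

```bash
mkdir -p pics
cat > h.py <<'E'
import numpy as np, cv2
from workcell import robot, cams, order
def snap(n):
    s=cams.snapshot(n); np.save(f'/tmp/{n}.npy',s,allow_pickle=True); return s
def load(n): return np.load(f'/tmp/{n}.npy',allow_pickle=True).item()
def ray(s,uv):
    uv=np.atleast_2d(np.asarray(uv,float)); K=s['camera_matrix']
    d=np.c_[(uv[:,0]-K[0,2])/K[0,0],(uv[:,1]-K[1,2])/K[1,1]]
    x=d.copy()
    for _ in range(30): x=d/(1+s['k1']*(x**2).sum(1,keepdims=True))
    return np.c_[x,np.ones(len(x))]
def plane(s,uv,z):
    V=s['view']; R=V[:3,:3]; c=-R.T@V[:3,3]; r=ray(s,uv)@R
    return c+r*((z-c[2])/r[:,2])[:,None]
def depthpts(s):
    h,w=s['range_z'].shape; u,v=np.meshgrid(np.arange(w),np.arange(h))
    r=ray(s,np.c_[u.ravel(),v.ravel()])*s['range_z'].reshape(-1,1)
    V=s['view']; return ((r-V[:3,3])@V[:3,:3]).reshape(h,w,3)
E
python3 - <<'E'
from h import *
for n in('top','side'):
    s=snap(n); cv2.imwrite(f'pics/{n}0.png',s['image'][:,:,::-1])
    V=s['view'];print(n,s['camera_matrix'].round(1).tolist(),s['k1'],(-V[:3,:3].T@V[:3,3]).round(3),V[:3,:3].round(2).tolist())
print(robot.read_state())
E
```

```text
top [[466.9, 0.0, 318.5], [0.0, 466.9, 200.4], [0.0, 0.0, 1.0]] -0.014508430158488187 [ 0.213 -0.012  1.568] [[0.03, -1.0, 0.0], [-0.98, -0.03, -0.21], [0.21, 0.0, -0.98]]
side [[414.9, 0.0, 317.0], [0.0, 414.9, 196.7], [0.0, 0.0, 1.0]] -0.04214300047699967 [0.355 0.833 0.788] [[-0.97, -0.25, 0.01], [-0.17, 0.64, -0.75], [0.18, -0.73, -0.66]]
{'time': 0.1, 'joints': array([ 5.77472895e+01,  5.03712650e+00,  7.86177631e+01,  9.72679433e-04,
        9.64632738e+01, -5.90553178e+00]), 'dq': array([ 0.00542965,  0.02062326, -0.17263558,  0.00132385, -0.01014787,
       -0.10350261]), 'tau': array([ 2.86837261e-03, -3.53014719e+01, -3.14217353e+01, -9.03026330e-05,
        7.96902808e-03, -4.43048393e-06]), 'eef_pos': array([0.243835  , 0.49248597, 0.23021984]), 'tcp_rot': array([-1.79882563e+02, -1.31192499e-02,  1.53652916e+02]), 'ft_force': array([ 0.02840662, -0.32669936, -0.48400888]), 'torque': array([ 0.00878381,  0.02442711, -0.01160503]), 'gripper_force': 0.0, 'grip_width': 0.08542381220424004}
```

View pics/top0.png

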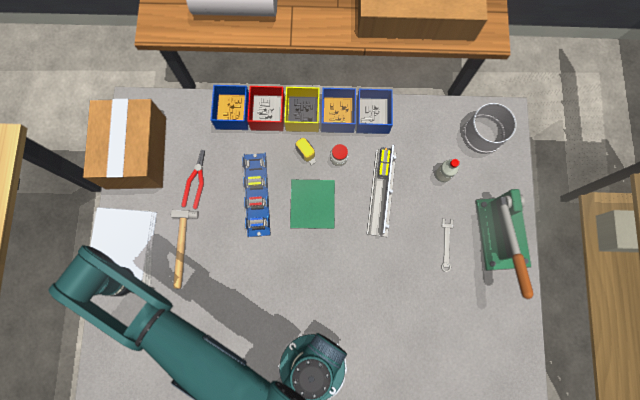

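View pics/side0.png

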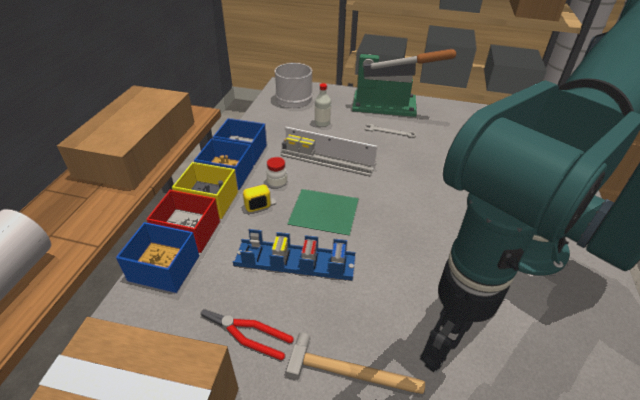

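Top view: strip centre about (257,195), with yellow at (255,182), red (256,202), blue (257,223) and the empty pocket (256,162). The mat is at (313,204). The rail runs (385,148) to (378,236), with its yellow pair near (385,162) and the fence on the right. The side view agrees.

Run:
```python
from h import *
def rect(p):
    c,(w,h),a=cv2.minAreaRect((p[:,:2]*1000).astype(np.float32)); 
    b=cv2.boxPoints((c,(w,h),a)); e=b[1]-b[0]; f=b[2]-b[1]; l=e if np.hypot(*e)>np.hypot(*f) else f
    return np.round(c,1),np.round((w,h),1),'longaxis',round(float(np.degrees(np.arctan2(l[1],l[0])))%180,2)
for n in('top','side'):
    s=load(n); hsv=cv2.cvtColor(s['image'],cv2.COLOR_RGB2HSV); P=depthpts(s)
    X=P[...,0];Y=P[...,1]; 
    def comps(lo,hi,z,mn,box):
        m=cv2.inRange(hsv,lo,hi)
        m&=np.uint8(((X>box[0])&(X<box[1])&(Y>box[2])&(Y<box[3])))*255
        k,l,st,c=cv2.connectedComponentsWithStats(m)
        for i in range(1,k):
            if st[i,4]>=mn:
                v,u=np.where(l==i); p=plane(s,np.c_[u,v],z)
                print(n,st[i,4],c[i].round(1),rect(p),'mean',(p[:,:2].mean(0)*1000).round(1),'dz',np.median(P[v,u,2]).round(4))
    print('mat');comps((40,80,40),(85,255,255),.003,300,(.2,.8,-.2,.2))
    print('yel');comps((22,90,100),(36,255,255),.058,10,(.3,.8,-.4,.35))
    print('red');comps((0,120,90),(8,255,255),.058,10,(.3,.8,.1,.3))
    print('blue');comps((95,90,40),(125,255,255),.0,10,(.3,.8,.1,.35))
    # depth based rail
    for nm,lo,hi in(('fence',.06,.1),('lip',.012,.03),('segtop',.052,.062)):
        m=(P[...,2]>lo)&(P[...,2]<hi)&(X>.35)&(X<.75)&(Y>-.3)&(Y<-.1)&(s['range_z']>0)
        m=m.astype(np.uint8); k,l,st,c=cv2.connectedComponentsWithStats(m)
        for i in range(1,k):
            if st[i,4]>15: q=P[l==i]; print(n,nm,st[i,4],rect(q),'z',np.percentile(q[:,2],[10,50,90]).round(4))
im=load('top')['image'][140:245,235:405,::-1]; cv2.imwrite('pics/crop1.png',cv2.resize(im,None,fx=4.7,fy=4.7,interpolation=cv2.INTER_CUBIC))
```

```text
mat
top 2064 [312.1 203.5] (array([536.7,  16.3]), array([165.4, 149.5]), 'longaxis', 1.21) mean [536.   16.3] dz 0.0032
yel
top 319 [301.7 126.2] (array([793.9,  62.2]), array([117.9,  35.1]), 'longaxis', 89.2) mean [793.9  59.5] dz 0.051
top 262 [305.4 148.7] (array([714.2,  44. ]), array([80.4, 44.1]), 'longaxis', 30.63) mean [713.5  44.2] dz 0.0608
top 71 [381.2 162. ] (array([ 675.9, -213.1]), array([10. , 89.7]), 'longaxis', 172.24) mean [ 674.1 -212.9] dz 0.0596
top 71 [387.5 162.4] (array([ 672.7, -233.8]), array([ 9.3, 89.1]), 'longaxis', 173.71) mean [ 673. -234.] dz 0.0592
top 27 [254.  177.3] (array([609.4, 212.5]), array([ 6.9, 40.1]), 'longaxis', 91.62) mean [608.4 212.3] dz 0.0588
top 34 [254.  183.1] (array([587.1, 211.3]), array([10.3, 40. ]), 'longaxis', 91.62) mean [588.6 211.3] dz 0.058
red
top 294 [265.2 124.9] (array([796.4, 185.6]), array([ 32.7, 117.4]), 'longaxis', 91.6) mean [794.8 184.8] dz 0.0525
top 21 [255.7 197.5] (array([539.5, 203.5]), array([ 3.4, 36.4]), 'longaxis', 91.63) mean [539.4 202.8] dz 0.0575
top 25 [255.7 203.4] (array([520.9, 202.4]), arr
[... 2245 characters left out ...]
.  201.1] dz 0.059
blue
side 2774 [295.6 259.2] (array([567.6, 179.3]), array([292.5, 126.1]), 'longaxis', 5.94) mean [562.4 199.2] dz 0.0102
side 740 [185.1 258.7] (array([825.1, 262.4]), array([ 55.8, 164.6]), 'longaxis', 91.95) mean [825.1 267.1] dz 0.0483
side 37 [311.3 237.6] (array([542.6, 120.1]), array([12.5, 35. ]), 'longaxis', 176.06) mean [542.7 119.8] dz 0.0519
side fence 763 (array([ 580.5, -219.6]), array([ 41.3, 297.6]), 'longaxis', 173.82) z [0.0617 0.0718 0.0831]
side lip 701 (array([ 580.9, -212.2]), array([ 52.7, 297.2]), 'longaxis', 173.66) z [0.0137 0.0204 0.0271]
side segtop 348 (array([ 579.2, -220.1]), array([ 38.6, 295.6]), 'longaxis', 175.4) z [0.0534 0.0581 0.0614]
```

View pics/crop1.png

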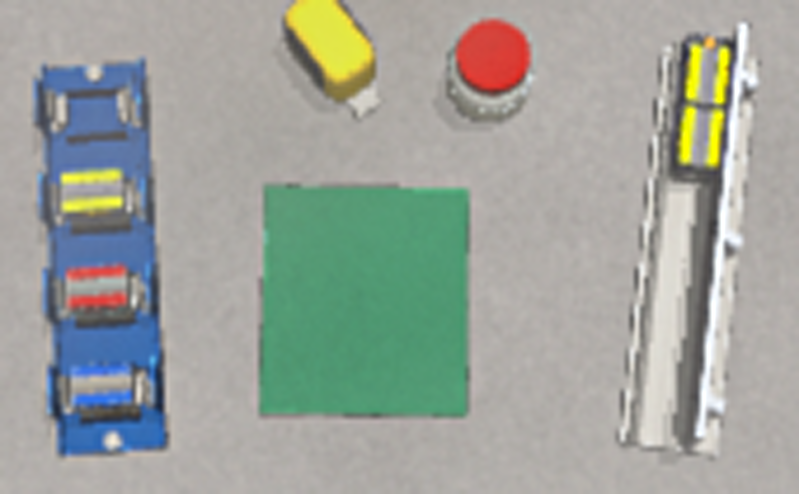

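The crop confirms the layout: the yellow segment is second from the top in the strip, and the rail pair is at the far (stop) end. I measured:

| Item | Position / angle |
|---|---|
| Target | (598, 210) mm |
| Strip angle | about 6.5° |
| Rail angle | about -6.2° |
| Row centre | (674, -224) mm |
| Mat centre | (536, 16) mm |

Next is the approach above the target.

>>> {"method": "send_rows", "body": {
  "plan": [
    [0,0,0,0,0,8.16],
    [0,0,0,0,0,8.16],
    [0,0,0,0,0,8.16],
    [0,0,0,0,0,8.16],
    [0,0,0,0,0,8.16],
    [0,0,0,0,0,8.16],
    [0,0,0,0,0,8.16],
    [-26.7,26.7,5,0,0,0],
    [-26.7,26.7,5,0,0,0],
    [-26.7,26.7,5,0,0,0],
    [-26.7,26.7,5,0,0,0],
    [-26.7,26.7,5,0,0,0],
    [-26.7,26.7,5,0,0,0],
    [-26.7,26.7,5,0,0,0],
    [-26.7,26.7,5,0,0,0],
    [-26.7,26.7,5,0,0,0],
    [-26.7,26.7,5,0,0,0],
    [-26.7,26.7,5,0,0,0],
    [-26.7,26.7,5,0,0,0],
    [0,0,0,0,0,0]
  ],
  "hand": 55
}}

```text
time: 2.1
eef_pos: [0.6011, 0.2071, 0.1686]
tcp_rot: [-179.9, 0.1, 96.2]
ft_force: [0.3, 0.2, -0.1]
grip_width: 0.0553
gripper_force: 0.0
```

>>> {"method": "send_rows", "body": {
  "plan": [
    [3.3,-3,20,0,0,0],
    [0,0,25,0,0,0],
    [0,0,25,0,0,0],
    [0,0,20,0,0,0],
    [0,0,0,0,0,0],
    [0,0,0,0,0,0]
  ]
}}

```text
time: 2.7
eef_pos: [0.5949, 0.2144, 0.0812]
tcp_rot: [-179.9, -0.0, 96.6]
ft_force: [0.3, 0.7, 0.7]
grip_width: 0.0549
gripper_force: 0.0
```

Run:
```python
from h import *
s=snap('side'); im=s['image'][175:290,210:370,::-1]
cv2.imwrite('pics/crop2.png',cv2.resize(im,None,fx=5,fy=5,interpolation=cv2.INTER_CUBIC))
st=robot.read_state(); print(st['eef_pos'],st['tcp_rot'])
```

```text
[0.59580247 0.21453052 0.08247903] [ 1.79916120e+02 -2.46088213e-02  9.65616862e+01]
```

View pics/crop2.png

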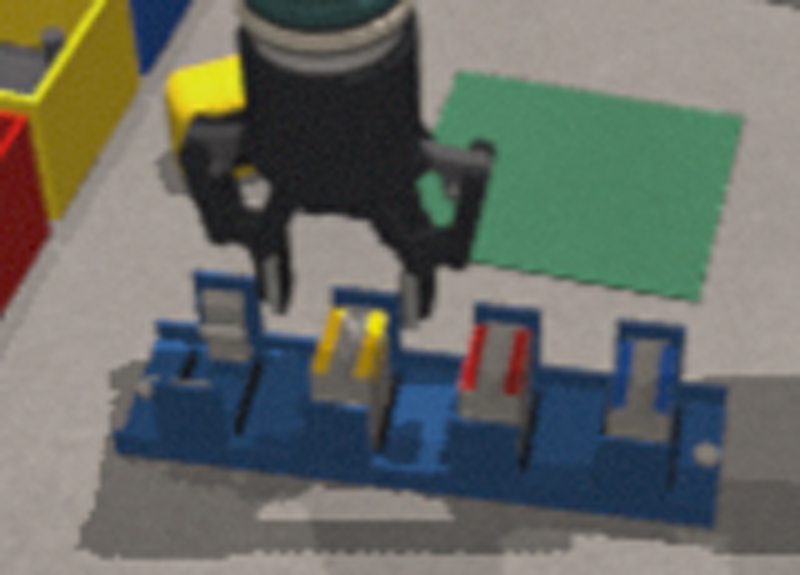

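The fingers (inner edges near crop x 290 and 400) straddle the yellow segment, whose top is at crop x 315-388. I'll check the knuckle clearance to the red segment using depth.

Run:
```python
from h import *
P=depthpts(load('side')); s=load('side')
st=robot.read_state(); t=st['eef_pos']; a=np.radians(6.5)
d=P-t; u=d[...,0]*np.cos(a)+d[...,1]*np.sin(a); w=-d[...,0]*np.sin(a)+d[...,1]*np.cos(a)
ok=(s['range_z']>0)&(abs(u)<.09)&(abs(w)<.03)&(d[...,2]>-.015)
for z in np.arange(-.015,.09,.007):
    m=ok&(d[...,2]>=z)&(d[...,2]<z+.007)
    if m.sum()>3:
        q=u[m]*1000; L=q[q<0];R=q[q>0]
        print(round(z*1000), m.sum(),[ (round(x.min()),round(x.max())) for x in(L,R) if len(x)])
```

```text
6 22 [(-41, -31), (25, 35)]
13 32 [(-43, -31), (26, 40)]
20 34 [(-43, -31), (26, 39)]
27 33 [(-43, -29), (26, 38)]
34 34 [(-43, -29), (26, 38)]
41 23 [(-45, -29), (27, 46)]
48 66 [(-59, -30), (26, 55)]
55 127 [(-62, -28), (23, 58)]
62 61 [(-62, -25), (22, 59)]
69 103 [(-64, -2), (1, 61)]
76 86 [(-66, 0), (0, 63)]
83 90 [(-66, 0), (1, 64)]
```

>>> {"method": "send_rows", "body": {
  "plan": [
    [-4,2.5,5,0,0,0],
    [0,0,15,0,0,0],
    [0,0,15,0,0,0],
    [0,0,15,0,0,0],
    [0,0,12,0,0,0],
    [0,0,0,0,0,0],
    [0,0,0,0,0,0]
  ]
}}

```text
time: 3.45
eef_pos: [0.5982, 0.2102, 0.0186]
tcp_rot: [-179.9, 0.0, 96.5]
ft_force: [0.9, -0.9, 0.4]
grip_width: 0.0549
gripper_force: 0.0
```

>>> {"method": "send_rows", "body": {
  "plan": [
    [0,0,0,0,0,0],
    [0,0,0,0,0,0],
    [0,0,0,0,0,0],
    [0,0,0,0,0,0],
    [0,0,0,0,0,0],
    [0,0,0,0,0,0]
  ],
  "hand": 20,
  "grip_force": 90
}}

```text
time: 4.05
eef_pos: [0.5985, 0.2105, 0.0207]
tcp_rot: [180.0, -0.0, 96.5]
ft_force: [-4.2, -0.6, 5.3]
grip_width: 0.0273
gripper_force: 89.7
```

>>> {"method": "send_rows", "body": {
  "plan": [
    [0,0,-3,0,0,0],
    [0,0,-4,0,0,0],
    [0,0,-5,0,0,0],
    [0,0,-8,0,0,0],
    [0,0,-10,0,0,0],
    [0,0,-15,0,0,0],
    [0,0,-15,0,0,0],
    [0,0,-15,0,0,0],
    [0,0,-10,0,0,0],
    [0,0,0,0,0,0],
    [0,0,0,0,0,0]
  ]
}}

```text
time: 5.15
eef_pos: [0.5985, 0.2103, 0.1046]
tcp_rot: [180.0, -0.0, 96.5]
ft_force: [-0.2, -0.0, -5.2]
grip_width: 0.0271
gripper_force: 89.4
```

Run:
```python
from h import *
s=snap('side'); im=s['image'][150:290,210:370,::-1]
cv2.imwrite('pics/crop3.png',cv2.resize(im,None,fx=4,fy=4,interpolation=cv2.INTER_CUBIC))
st=robot.read_state(); print(st['eef_pos'],st['tcp_rot'],st['ft_force'],st['torque'])
```

```text
[0.59796847 0.21015705 0.10363597] [-1.79923893e+02  7.91704121e-03  9.65332755e+01] [ 0.60299828 -0.73428279 -5.72495657] [ 0.00814437  0.08242231 -0.01912914]
```

View pics/crop3.png

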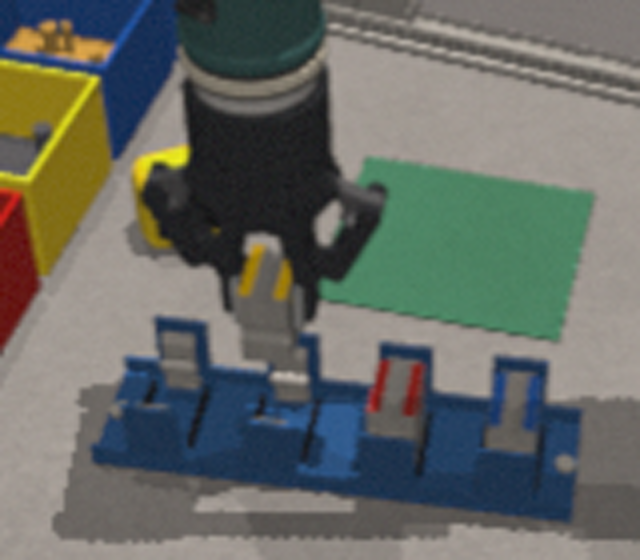

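The segment came out cleanly and is held upright; red and blue are still seated. I'll carry it to the mat and turn it to the rail's direction on the way.

>>> {"method": "send_rows", "body": {
  "plan": [
    [-12,-5,0,0,0,0],
    [-23,-10,0,0,0,0],
    [-27,-12,0,0,0,0],
    [-31,-14,0,0,0,0],
    [-31,-14,0,0,0,0],
    [-27,-12,0,0,0,0],
    [-23,-11,0,0,0,0],
    [-12,-5.5,0,0,0,0],
    [0,0,0,0,0,-8.59],
    [0,0,0,0,0,-8.59],
    [0,0,0,0,0,-8.59],
    [0,0,0,0,0,-8.59],
    [0,0,0,0,0,-8.59],
    [0,0,0,0,0,-8.59],
    [0,0,0,0,0,-8.59],
    [0,0,0,0,0,-8.59],
    [0,0,0,0,0,-8.59],
    [0,0,0,0,0,0]
  ]
}}

```text
time: 7.0
eef_pos: [0.5363, 0.0161, 0.1038]
tcp_rot: [180.0, -0.1, 173.8]
ft_force: [0.6, 0.3, -4.1]
grip_width: 0.027
gripper_force: 89.5
```

>>> {"method": "send_rows", "body": {
  "plan": [
    [0,0,20,0,0,0],
    [0,0,20,0,0,0],
    [0,0,20,0,0,0],
    [0,0,10,0,0,0],
    [0,0,5,0,0,0],
    [0,0,0,0,0,0],
    [0,0,0,0,0,0],
    [0,0,0,0,0,0]
  ]
}}

```text
time: 7.8
eef_pos: [0.5377, 0.0159, 0.0306]
tcp_rot: [180.0, 0.1, 173.8]
ft_force: [-0.8, -0.0, -4.1]
grip_width: 0.027
gripper_force: 89.5
```

>>> {"method": "send_rows", "body": {
  "plan": [
    [0,0,3,0,0,0],
    [0,0,3,0,0,0],
    [0,0,2,0,0,0],
    [0,0,2,0,0,0],
    [0,0,0,0,0,0],
    [0,0,0,0,0,0]
  ]
}}

```text
time: 8.4
eef_pos: [0.5366, 0.016, 0.0192]
tcp_rot: [180.0, -0.0, 173.8]
ft_force: [0.3, 0.1, -3.6]
grip_width: 0.0273
gripper_force: 89.5
```

>>> {"method": "send_rows", "body": {
  "plan": [
    [0,0,1,0,0,0],
    [0,0,1,0,0,0],
    [0,0,0,0,0,0],
    [0,0,0,0,0,0]
  ]
}}

```text
time: 8.8
eef_pos: [0.5369, 0.016, 0.0176]
tcp_rot: [180.0, 0.0, 173.8]
ft_force: [-0.4, -0.2, -1.5]
grip_width: 0.0272
gripper_force: 89.6
```

>>> {"method": "send_rows", "body": {
  "plan": [
    [0,0,0.7,0,0,0],
    [0,0,0.6,0,0,0],
    [0,0,0,0,0,0],
    [0,0,0,0,0,0]
  ]
}}

```text
time: 9.2
eef_pos: [0.5369, 0.016, 0.0176]
tcp_rot: [180.0, 0.0, 173.8]
ft_force: [-3.5, 0.6, 5.4]
grip_width: 0.027
gripper_force: 90.9
```

In contact with the mat. Releasing and rising.

>>> {"method": "send_rows", "body": {
  "plan": [
    [0,0,0,0,0,0],
    [0,0,0,0,0,0],
    [0,0,0,0,0,0],
    [0,0,0,0,0,0],
    [0,0,0,0,0,0],
    [0,0,0,0,0,0]
  ],
  "hand": 60
}}

```text
time: 9.8
eef_pos: [0.5367, 0.016, 0.0159]
tcp_rot: [180.0, 0.0, 173.8]
ft_force: [0.5, -0.4, -0.8]
grip_width: 0.0602
gripper_force: 0.0
```

>>> {"method": "send_rows", "body": {
  "plan": [
    [0,0,-10,0,0,0],
    [0,0,-20,0,0,0],
    [0,0,-30,0,0,0],
    [0,0,-20,0,0,0],
    [0,0,-10,0,0,0],
    [0,0,0,0,0,8.59],
    [0,0,0,0,0,8.59],
    [0,0,0,0,0,8.59],
    [0,0,0,0,0,8.59],
    [0,0,0,0,0,8.59],
    [0,0,0,0,0,8.59],
    [0,0,0,0,0,8.59],
    [0,0,0,0,0,8.59],
    [0,0,0,0,0,8.59],
    [0,0,0,0,0,8.59],
    [0,0,0,0,0,4.1],
    [0,0,0,0,0,0]
  ],
  "hand": 80
}}

```text
time: 11.5
eef_pos: [0.5363, 0.016, 0.1057]
tcp_rot: [-179.9, -0.0, 83.9]
ft_force: [0.2, -0.4, -0.9]
grip_width: 0.0801
gripper_force: 0.0
```

Run:
```python
from h import *
s=snap('side'); im=s['image'][130:270,240:400,::-1]
cv2.imwrite('pics/crop4.png',cv2.resize(im,None,fx=4,fy=4,interpolation=cv2.INTER_CUBIC))
st=robot.read_state(); print(st['eef_pos'],st['tcp_rot'])
P=depthpts(s); t=np.array([.5369,.016,0]); d=P-t
m=(s['range_z']>0)&(abs(d[...,0])<.04)&(abs(d[...,1])<.04)&(d[...,2]>.049)&(d[...,2]<.061)
q=P[m]*1000; print(m.sum(),cv2.minAreaRect(q[:,:2].astype(np.float32)),np.median(q[:,2]))
```

```text
[0.53635856 0.01603451 0.10571933] [-1.79954749e+02 -4.17310902e-03  8.39348044e+01]
140 ((535.3943481445312, 14.572517395019531), (32.53108215332031, 42.65874099731445), 85.58877563476562) 54.4890984538046
```

View pics/crop4.png

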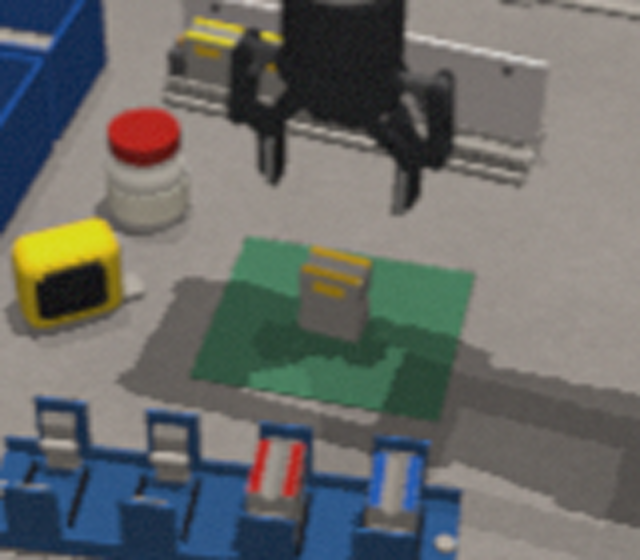

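The segment stands upright on the mat (crop 335,290), with the fingers turned to its ends. Lowering to take it by the ends.

>>> {"method": "send_rows", "body": {
  "plan": [
    [0,0,15,0,0,0],
    [0,0,25,0,0,0],
    [0,0,20,0,0,0],
    [0,0,15,0,0,0],
    [0,0,8,0,0,0],
    [0,0,0,0,0,0],
    [0,0,0,0,0,0]
  ]
}}

```text
time: 12.25
eef_pos: [0.5369, 0.016, 0.0231]
tcp_rot: [180.0, -0.0, 83.9]
ft_force: [0.1, -0.0, 0.2]
grip_width: 0.08
gripper_force: 0.0
```

>>> {"method": "send_rows", "body": {
  "plan": [
    [0,0,0,0,0,0],
    [0,0,0,0,0,0],
    [0,0,0,0,0,0],
    [0,0,0,0,0,0],
    [0,0,0,0,0,0],
    [0,0,0,0,0,0],
    [0,0,0,0,0,0]
  ],
  "hand": 30,
  "grip_force": 60
}}

```text
time: 12.95
eef_pos: [0.5375, 0.016, 0.0242]
tcp_rot: [179.9, -0.0, 83.8]
ft_force: [-0.3, -0.8, 5.1]
grip_width: 0.0412
gripper_force: 63.5
```

>>> {"method": "send_rows", "body": {
  "plan": [
    [0,0,-10,0,0,0],
    [0,0,-25,0,0,0],
    [0,0,-30,0,0,0],
    [0,0,-30,0,0,0],
    [0,0,-20,0,0,0],
    [0,0,-10,0,0,0],
    [-14,6,0,0,0,0],
    [-28,6,0,0,0,0],
    [-34,6,0,0,0,0],
    [-36,6,0,0,0,0],
    [-36,6,0,0,0,0],
    [-34,6,0,0,0,0],
    [-28,6,0,0,0,0],
    [-13,6,0,0,0,0],
    [0,0,0,0,0,0],
    [0,0,0,0,0,0]
  ]
}}

```text
time: 14.55
eef_pos: [0.5599, -0.2102, 0.1465]
tcp_rot: [-179.8, -0.1, 83.8]
ft_force: [-0.0, 0.4, -4.8]
grip_width: 0.0409
gripper_force: 62.6
```

Run:
```python
from h import *
s=snap('side'); im=s['image'][60:210,240:400,::-1]
cv2.imwrite('pics/crop5.png',cv2.resize(im,None,fx=4,fy=4,interpolation=cv2.INTER_CUBIC))
st=robot.read_state(); t=st['eef_pos']; print(t,st['tcp_rot'],st['ft_force'])
a=np.radians(-6.2); ex=np.array([np.cos(a),np.sin(a)]); ey=np.array([-ex[1],ex[0]])
hsv=cv2.cvtColor(s['image'],cv2.COLOR_RGB2HSV); P=depthpts(s)
m=cv2.inRange(hsv,(20,80,70),(36,255,255)); k,l,S,c=cv2.connectedComponentsWithStats(m)
zt=t[2]-.021+.052
for i in range(1,k):
    if S[i,4]<6 or not(240<c[i,0]<400 and 60<c[i,1]<210): continue
    v,u=np.where(l==i); held=np.median(P[v,u,1])<0 and np.median(P[v,u,2])>.08
    z=zt if held else .06
    q=(plane(s,np.c_[u,v],z)[:,:2]-t[:2])*1000; d=np.median((P[v,u,:2]-t[:2])*1000,0)
    print(S[i,4],c[i].round(1),'held' if held else '', 'along',np.percentile(q@ex,[2,50,98]).round(1),'across',np.percentile(q@ey,[2,50,98]).round(1),'depth a/c',(d@ex).round(1),(d@ey).round(1),'z',np.median(P[v,u,2]).round(4))
# depth: fence, lip
d=(P[...,:2]-t[:2])*1000; A=d@ex;C=d@ey;Z=P[...,2]
for nm,lo,hi,al,ah in(('fenceface',.03,.078,-120,10),('floor',.004,.011,-120,10),('lip',.018,.026,-120,10),('rowtop',.057,.063,60,170)):
    m=(s['range_z']>0)&(Z>lo)&(Z<hi)&(A>al)&(A<ah)&(abs(C)<40)
    print(nm,m.sum(),np.percentile(C[m],[2,10,50,90,98]).round(1) if m.any() else '')
# top initial: flats
s=load('top')
for uv in((381.2,162.0),(387.5,162.4)):
    q=(plane(s,uv,.06)[0,:2]-t[:2])*1000; print('top',q@ex,q@ey)
```

```text
[ 0.56009665 -0.2097079   0.14688086] [-1.79880392e+02 -9.82630392e-02  8.38918315e+01] [ 0.16279893 -0.62236109 -4.10233049]
8 [357.   80.5] held along [-6.5  0.4  7.5] across [-256.8 -232.4 -208.7] depth a/c 37.5 -377.6 z 0.1052
24 [334.9 111.4] held along [-13.6   3.2  21.5] across [-17.8 -12.7  -7.6] depth a/c 2.4 -9.7 z 0.1796
61 [333.4 116.5] held along [-18.2  -2.4  18.9] across [ 1.5 13.3 35.2] depth a/c 0.8 11.2 z 0.1762
56 [301.1 137.2]  along [ 70.8 112.9 156.7] across [-22.3 -16.6 -10.5] depth a/c 112.5 -13.6 z 0.0619
113 [298.2 141.9]  along [ 73.2 116.7 155.5] across [-1.6  9.3 28. ] depth a/c 114.3 7.5 z 0.058
451 [256.1 195.7]  along [ 73.5 122.2 157. ] across [242.  283.9 345.1] depth a/c 125.7 277.0 z 0.0589
fenceface 532 [-25.  -23.4 -20.6 -17.8 -16. ]
floor 250 [-23.4 -20.1  -2.9  25.1  28.1]
lip 166 [-23.5 -22.2  -2.7  19.3  21. ]
rowtop 165 [-23.8 -21.4  -8.2   9.6  12.1]
top 112.73988877029262 9.406874287591265
top 114.24547207582314 -11.755739064394142
```

View pics/crop5.png

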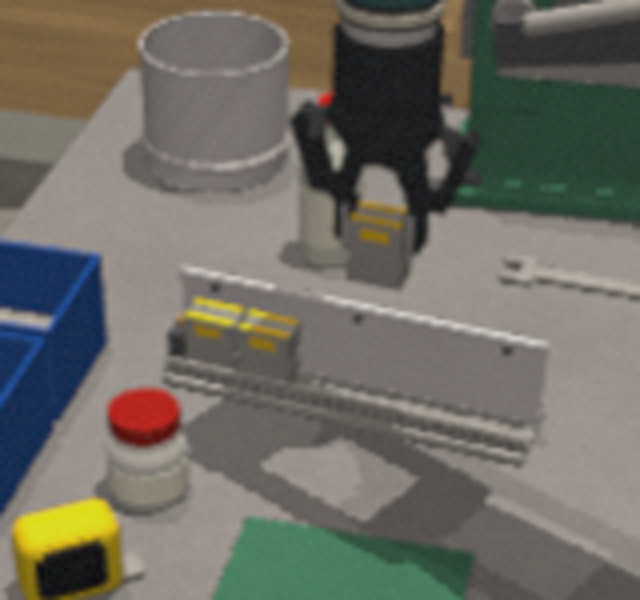

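The held segment (crop 378,235) hangs upright over the rail, about 3.5 mm too far to +y compared with the row pair (crop 240,325). I'll correct that and lower in stages.

>>> {"method": "send_rows", "body": {
  "plan": [
    [-3.3,0,5,0,0,0],
    [0,0,15,0,0,0],
    [0,0,15,0,0,0],
    [0,0,10,0,0,0],
    [0,0,7,0,0,0],
    [0,0,0,0,0,0],
    [0,0,0,0,0,0]
  ]
}}

```text
time: 15.3
eef_pos: [0.5602, -0.2142, 0.096]
tcp_rot: [180.0, -0.0, 83.8]
ft_force: [-0.1, 0.1, -3.1]
grip_width: 0.0413
gripper_force: 62.5
```

>>> {"method": "send_rows", "body": {
  "plan": [
    [0,0,8,0,0,0],
    [0,0,10,0,0,0],
    [0,0,12,0,0,0],
    [0,0,10,0,0,0],
    [0,0,4,0,0,0],
    [0,0,0,0,0,0],
    [0,0,0,0,0,0]
  ]
}}

```text
time: 16.0
eef_pos: [0.5603, -0.2143, 0.0521]
tcp_rot: [180.0, 0.0, 83.8]
ft_force: [-0.6, -0.1, -4.5]
grip_width: 0.0408
gripper_force: 62.5
```

>>> {"method": "send_rows", "body": {
  "plan": [
    [0,0,4,0,0,0],
    [0,0,4,0,0,0],
    [0,0,4,0,0,0],
    [0,0,3,0,0,0],
    [0,0,0,0,0,0],
    [0,0,0,0,0,0]
  ]
}}

```text
time: 16.6
eef_pos: [0.5601, -0.2141, 0.0369]
tcp_rot: [-180.0, -0.0, 83.8]
ft_force: [0.8, -0.9, -4.3]
grip_width: 0.0415
gripper_force: 62.5
```

>>> {"method": "send_rows", "body": {
  "plan": [
    [0,0,2,0,0,0],
    [0,0,2,0,0,0],
    [0,0,1,0,0,0],
    [0,0,0,0,0,0],
    [0,0,0,0,0,0]
  ]
}}

```text
time: 17.1
eef_pos: [0.5601, -0.2141, 0.032]
tcp_rot: [-180.0, -0.0, 83.8]
ft_force: [0.1, -0.7, -4.2]
grip_width: 0.0413
gripper_force: 62.5
```

>>> {"method": "send_rows", "body": {
  "plan": [
    [0,0,1,0,0,0],
    [0,0,1,0,0,0],
    [0,0,0.6,0,0,0],
    [0,0,0,0,0,0],
    [0,0,0,0,0,0]
  ]
}}

```text
time: 17.6
eef_pos: [0.5601, -0.2141, 0.0294]
tcp_rot: [180.0, -0.0, 83.8]
ft_force: [-0.3, 0.6, -4.0]
grip_width: 0.0409
gripper_force: 62.6
```

>>> {"method": "send_rows", "body": {
  "plan": [
    [0,0,0.7,0,0,0],
    [0,0,0.7,0,0,0],
    [0,0,0,0,0,0],
    [0,0,0,0,0,0]
  ]
}}

```text
time: 18.0
eef_pos: [0.5602, -0.2142, 0.0292]
tcp_rot: [180.0, 0.0, 83.8]
ft_force: [-4.0, 2.0, 6.0]
grip_width: 0.0409
gripper_force: 63.4
```

On the rail floor. Letting go, rising, then closing the fingers and moving behind the segment.

>>> {"method": "send_rows", "body": {
  "plan": [
    [0,0,0,0,0,0],
    [0,0,0,0,0,0],
    [0,0,0,0,0,0],
    [0,0,0,0,0,0],
    [0,0,0,0,0,0]
  ],
  "hand": 58
}}

```text
time: 18.5
eef_pos: [0.5602, -0.2142, 0.0279]
tcp_rot: [180.0, -0.0, 83.8]
ft_force: [0.3, -1.0, -0.5]
grip_width: 0.058
gripper_force: 0.0
```

>>> {"method": "send_rows", "body": {
  "plan": [
    [0,0,-8,0,0,0],
    [0,0,-15,0,0,0],
    [0,0,-20,0,0,0],
    [0,0,-20,0,0,0],
    [0,0,-12,0,0,0],
    [0,0,0,0,0,0]
  ]
}}

```text
time: 19.1
eef_pos: [0.5619, -0.215, 0.1068]
tcp_rot: [179.6, 0.1, 83.8]
ft_force: [-0.3, 1.1, -0.1]
grip_width: 0.0578
gripper_force: 0.0
```

>>> {"method": "send_rows", "body": {
  "plan": [
    [0,-10,0,0,0,0],
    [0,-20,0,0,0,0],
    [0,-20,0,0,0,0],
    [0,-10,0,0,0,0],
    [0,0,0,0,0,0],
    [0,0,0,0,0,0]
  ],
  "hand": 0,
  "grip_force": 40
}}

```text
time: 19.7
eef_pos: [0.5005, -0.2077, 0.1027]
tcp_rot: [180.0, -0.0, 83.8]
ft_force: [0.3, -0.8, -0.0]
grip_width: 0.0004
gripper_force: 0.0
```

Run:
```python
from h import *
s=snap('side'); im=s['image'][60:210,240:400,::-1]
cv2.imwrite('pics/crop6.png',cv2.resize(im,None,fx=4,fy=4,interpolation=cv2.INTER_CUBIC))
st=robot.read_state(); print(st['time'],st['eef_pos'],st['tcp_rot'],st['ft_force'],st['grip_width'])
```

```text
19.75 [ 0.50085159 -0.20776405  0.10282851] [ 1.79978546e+02 -1.06895190e-02  8.38453697e+01] [ 0.04821102 -0.65006974  1.04418386] 0.0001618655115927826
```

View pics/crop6.png

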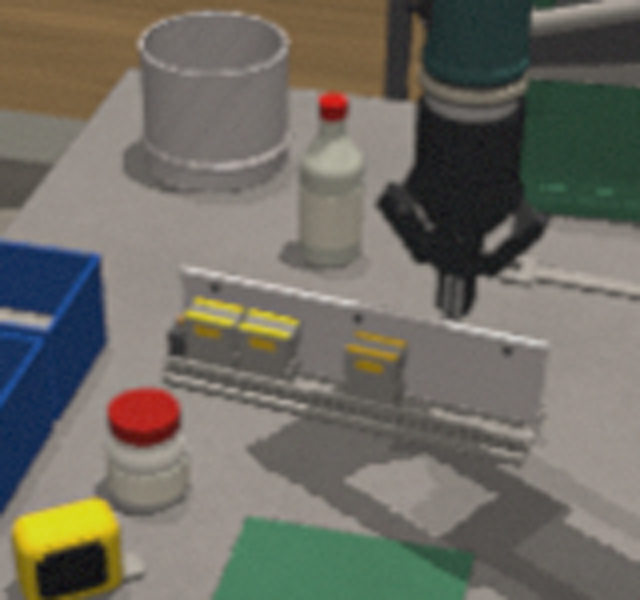

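The segment stands in the channel (crop 376,360) and the shut fingers are behind it. I'll check the finger profile when shut, so the push lands low.

Run:
```python
from h import *
s=load('side');P=depthpts(s)
st=robot.read_state(); t=st['eef_pos']; a=np.radians(-6.2)
d=P-t; u=d[...,0]*np.cos(a)+d[...,1]*np.sin(a); w=-d[...,0]*np.sin(a)+d[...,1]*np.cos(a)
ok=(s['range_z']>0)&(abs(u)<.09)&(abs(w)<.035)
for z in np.arange(-.01,.09,.007):
    m=ok&(d[...,2]>=z)&(d[...,2]<z+.007)
    if m.sum()>3: print(round(z*1000), m.sum(),np.percentile(u[m]*1000,[2,98]).round(1),np.percentile(w[m]*1000,[2,98]).round(1))
tt=np.array([.5602,-.2142]); d=P[...,:2]-tt
e=np.array([np.cos(a),np.sin(a)]);n=np.array([-e[1],e[0]])
m=(s['range_z']>0)&(P[...,2]>.052)&(P[...,2]<.068)&(abs(d@e)<.03)&(abs(d@n)<.016)
print('seg along',np.percentile((d@e)[m]*1000,[3,50,97]).round(1),'z',np.median(P[m][:,2]))
```

```text
4 14 [-10.3  10.7] [ 2.3 11. ]
11 16 [-12.1  14. ] [-5.1 11.5]
18 24 [-12.6  14.4] [-4.6 12.5]
25 20 [-12.3  13. ] [-4.9 12.4]
32 19 [-12.1  15.4] [-3.2 14.3]
39 25 [-15.   25.5] [-2.9 12.8]
46 41 [-27.1  30.6] [-5.1 13.8]
53 70 [-32.4  36.8] [-12.6  14.4]
60 58 [-40.7  40.6] [-12.9  13.8]
67 59 [-45.6  46.3] [-14.8  17.7]
74 52 [-48.5  52.6] [-6.1 18.1]
81 74 [-55.9  58.1] [ 2.1 17.5]
88 104 [-59.   60.7] [-6.  18.4]
seg along [-25.8  -1.6  21.6] z 0.06009577597909115
```

>>> {"method": "send_rows", "body": {
  "plan": [
    [0,0,10,0,0,0],
    [0,0,20,0,0,0],
    [0,0,20,0,0,0],
    [0,0,20,0,0,0],
    [0,0,8.5,0,0,0],
    [0,0,0,-3,0,0],
    [0,0,0,0,0,0],
    [0,0,0,0,0,0]
  ]
}}

```text
time: 20.55
eef_pos: [0.5008, -0.2079, 0.0249]
tcp_rot: [177.0, 0.0, 83.8]
ft_force: [-0.8, -0.7, -0.3]
grip_width: 0.0001
gripper_force: 0.0
```

>>> {"method": "send_rows", "body": {
  "plan": [
    [0,6,0.3,0,0,0],
    [0,7,0.4,0,0,0],
    [0,4,0.2,0,0,0],
    [0,4,0.2,0,0,0],
    [0,3,0.15,0,0,0],
    [0,3,0.15,0,0,0],
    [0,3,0.15,0,0,0],
    [0,0,0,0,0,0]
  ]
}}

```text
time: 21.35
eef_pos: [0.5302, -0.2109, 0.0244]
tcp_rot: [177.0, -0.0, 83.8]
ft_force: [-2.5, 0.2, 1.2]
grip_width: 0.0
gripper_force: 0.8
```

>>> {"method": "send_rows", "body": {
  "plan": [
    [0,3,0.15,0,0,0],
    [0,3,0.15,0,0,0],
    [0,3,0.15,0,0,0],
    [0,3,0.15,0,0,0],
    [0,3,0.15,0,0,0],
    [0,3,0.15,0,0,0],
    [0,3,0.15,0,0,0],
    [0,3,0.15,0,0,0],
    [0,3,0.15,0,0,0],
    [0,3,0.15,0,0,0],
    [0,2,0.1,0,0,0],
    [0,2,0.1,0,0,0],
    [0,2,0.1,0,0,0],
    [0,0,0,0,0,0]
  ]
}}

```text
time: 22.75
eef_pos: [0.5666, -0.2148, 0.0246]
tcp_rot: [177.0, -0.0, 83.8]
ft_force: [-0.8, 0.7, -1.1]
grip_width: -0.0001
gripper_force: 0.6
```

Run:
```python
from h import *
s=snap('side'); im=s['image'][60:210,240:400,::-1]
cv2.imwrite('pics/crop7.png',cv2.resize(im,None,fx=4,fy=4,interpolation=cv2.INTER_CUBIC))
st=robot.read_state(); print(st['time'],st['eef_pos'],st['ft_force'])
```

```text
22.8 [ 0.56647318 -0.21484723  0.02463413] [-1.69072668  0.08853954 -0.56835131]
```

View pics/crop7.png

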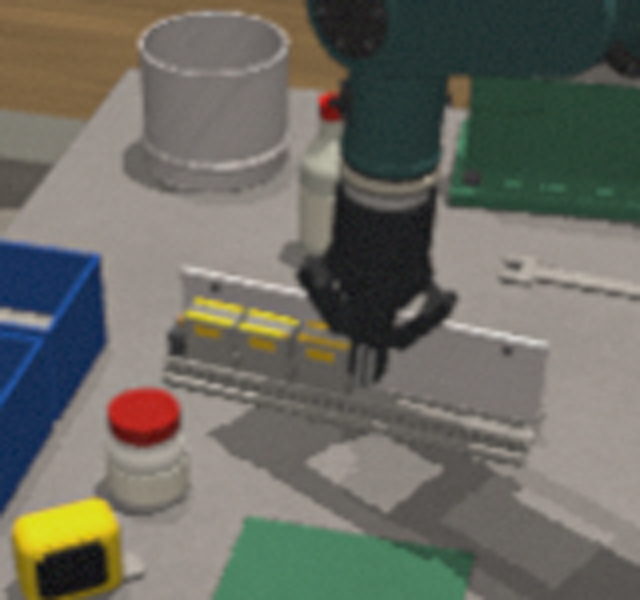

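The three segments stand upright (crop 210, 262 and 322), with the target almost touching row_b. I'll push on gently until the force rises against the stop.

>>> {"method": "send_rows", "body": {
  "plan": [
    [0,2,0.1,0,0,0],
    [0,2,0.1,0,0,0],
    [0,1.5,0.1,0,0,0],
    [0,1.5,0.1,0,0,0],
    [0,0,0,0,0,0]
  ]
}}

```text
time: 23.3
eef_pos: [0.5729, -0.2156, 0.0246]
tcp_rot: [177.1, -0.0, 83.8]
ft_force: [-3.7, 0.4, 0.8]
grip_width: 0.0001
gripper_force: 1.8
```

>>> {"method": "send_rows", "body": {
  "plan": [
    [0,1,0.05,0,0,0],
    [0,1,0.05,0,0,0],
    [0,1,0.05,0,0,0],
    [0,0,0,0,0,0]
  ]
}}

```text
time: 23.7
eef_pos: [0.5754, -0.2158, 0.0246]
tcp_rot: [177.1, -0.0, 83.8]
ft_force: [-4.0, 0.2, 1.8]
grip_width: -0.0002
gripper_force: 2.6
```

>>> {"method": "send_rows", "body": {
  "plan": [
    [0,1,0.05,0,0,0],
    [0,1,0.05,0,0,0],
    [0,0,0,0,0,0]
  ]
}}

```text
time: 24.0
eef_pos: [0.5773, -0.216, 0.0246]
tcp_rot: [177.1, -0.0, 83.8]
ft_force: [-5.2, 0.2, 1.7]
grip_width: 0.0
gripper_force: 2.6
```

>>> {"method": "send_rows", "body": {
  "plan": [
    [0,1,0.05,0,0,0],
    [0,1,0.05,0,0,0],
    [0,0,0,0,0,0]
  ]
}}

```text
time: 24.3
eef_pos: [0.5781, -0.2161, 0.0246]
tcp_rot: [177.3, -0.0, 83.8]
ft_force: [-9.1, 1.1, 5.1]
grip_width: -0.0003
gripper_force: 4.4
```

>>> {"method": "send_rows", "body": {
  "plan": [
    [0,1,0.05,0,0,0],
    [0,0,0,0,0,0],
    [0,0,0,0,0,0]
  ]
}}

```text
time: 24.6
eef_pos: [0.5784, -0.2162, 0.0246]
tcp_rot: [177.4, -0.0, 83.8]
ft_force: [-10.8, 1.5, 4.7]
grip_width: 0.0001
gripper_force: 5.4
```

>>> {"method": "send_rows", "body": {
  "plan": [
    [0,1,0,0,0,0],
    [0,1,0,0,0,0],
    [0,0,0,0,0,0],
    [0,0,0,0,0,0]
  ]
}}

```text
time: 25.0
eef_pos: [0.5785, -0.2161, 0.0246]
tcp_rot: [177.6, -0.0, 83.8]
ft_force: [-16.3, 2.2, 10.3]
grip_width: 0.0002
gripper_force: 8.2
```

Hard against the stop. Backing off, rising, and moving clear for a last check.

>>> {"method": "send_rows", "body": {
  "plan": [
    [0,-3,0,0,0,0],
    [0,-5,0,0,0,0],
    [0,-15,-0.5,0,0,0],
    [0,-20,-1,0,0,0],
    [0,-15,-5,0,0,0],
    [0,0,-20,0,0,0],
    [0,0,-30,0,0,0],
    [0,0,-40,0,0,0],
    [0,0,-30,0,0,0],
    [0,-30,0,0,0,0],
    [0,-45,0,0,0,0],
    [0,-30,0,0,0,0],
    [0,0,0,0,0,0],
    [0,0,0,0,0,0]
  ]
}}

```text
time: 26.4
eef_pos: [0.4155, -0.1988, 0.1433]
tcp_rot: [176.8, 0.1, 83.8]
ft_force: [0.5, -0.5, 0.2]
grip_width: 0.0
gripper_force: 0.0
```

Run:
```python
from h import *
a=snap('side')['image'][100:190,260:400,::-1]; b=snap('top')['image'][135:245,340:420,::-1]
A=cv2.resize(a,(560,360),interpolation=cv2.INTER_CUBIC); B=cv2.resize(b,(240,330),interpolation=cv2.INTER_CUBIC)
c=np.zeros((360,800,3),np.uint8); c[:,:560]=A; c[:330,560:]=B; cv2.imwrite('pics/crop8.png',c)
s=load('top'); hsv=cv2.cvtColor(s['image'],cv2.COLOR_RGB2HSV); m=cv2.inRange(hsv,(20,80,70),(36,255,255)); m[:,:365]=0;m[:,400:]=0;m[:140]=0;m[245:]=0
v,u=np.where(m>0); p=plane(s,np.c_[u,v],.06)[:,:2]*1000; print(cv2.minAreaRect(p.astype(np.float32)))
st=robot.read_state(); print(st['time'],st['eef_pos'],st['ft_force'])
```

```text
((656.8458862304688, -220.91990661621094), (32.50600051879883, 128.79258728027344), 84.48884582519531)
26.5 [ 0.41609503 -0.19894041  0.14328845] [0.25563822 0.60624826 0.57054691]
```

View pics/crop8.png

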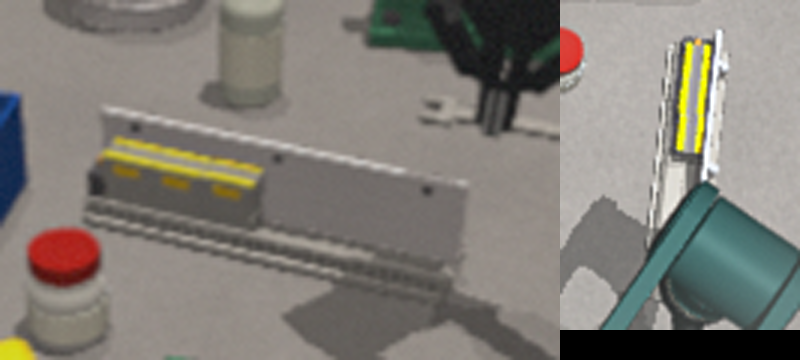

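The row is tight, straight and upright against the stop: unbroken yellow lines at (115-260, 145-185), about 127 mm long. The robot touches nothing.

```bash
python3 -c "
from h import *
print(order.close_job())"
```

```text
the job is handed in; nothing more can be done
None
```

The job is handed in at about 26.5 s of 58 s: the yellow segment was pulled from the strip, stood on the mat, set in the rail by its ends and pushed up, and the last pictures show all three yellow segments upright and tight against the stop (no verdict was returned).

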